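# Shut down the preheater, spatula the board to the rack, stand the bottles in the tray

## Robot

A 6-joint arm with a two-finger parallel gripper is mounted at the origin on the work surface. World frame = base frame: x ahead of the robot, y to its left, z up, the work surface at z = 0. Lengths are in m, angles in rad, forces in N, time in s.
With the tool pointing down it reaches from about 0.325 to 0.775 m from the base axis. Payload 9.3 kg.
Tool frame: the origin (TCP) lies on the centre line of the jaws, within the pads' length; the fingertips stand 22 mm ahead of it and the grasp point (between the pads) lies 3 mm ahead of it; z points along the fingers, y is the line along which they close (so a half turn about z gives the same grasp; the last joint's range is limited). The gripper opens to 85 mm and grips with 20 to 120 N. Pads are 22 mm wide; open, the fingers measure 114 mm over their backs; the gripper's body (76 mm by 85 mm) begins 54 mm behind the grasp point. The pads swing forward as they close: fully open they stand 13 mm farther back than shut.
Start: joints at [1.055, 0.259, 0.021, 1.334, 0, 1.418], TCP at [0.195, 0.514, 0.253] pointing down, gripper open.
Joint ranges: [-3.04, 3.04], [-0.91, 1.82], [-1.04, 1.36], [-1.92, 1.95], [-1.52, 1.45], [-3.14, 3.14]. Speed limits (rad/s): [2.22, 2.22, 2.79, 3.14, 3.14, 3.14].

## Interface

Orientations are given as a rotation vector (axis times angle).
In Python, from plant import env gives the robot as it stands.
- The arm moves only by the tool jog_arm, never from a script. Its argument "steps" is text: rows parted by semicolons, each of 6 numbers parted by spaces: the shift along the tool's x, y, z in cm, then the turn, a rotation vector about the tool's x, y, z in degrees. A call has 1 to 10 rows; each row is the pose to reach, as a shift and turn from the pose commanded when the call began, along the tool's axes at that moment; what a row does not reach only later rows make up. A row lasts 1/10 s, in which the tool goes at most 50 mm and 8.59 degrees, less where a joint would pass 70% of its speed; a pose out of reach is approached as far as the arm can. A call with a gripper value outside its range is refused whole. "fingers" is the gripper's target within -1 to 1 (fully open at 1, half-way at 0, shut at -1), set as the call begins (left out, the last holds). The fingers move at their own pace and stop on an object; the grip force is fixed at half the most. Time passes only in rows, so rows that repeat a pose let the fingers close. It gives the time, the measured TCP pose, the force, the opening and the grip force at its end, in the units of the state.
- env.sense(): the state, without advancing time (a new reading comes with each control period).
- env.grab_frame(name): name is "scene" or "top" or "wrist"; returns a dict with "color" (480x640x3 uint8, red, green, blue), "fx", "fy", "cx", "cy" (pixels), "rvec" (rotation vector, rad) and "tvec" (3), from world to camera coordinates, as OpenCV has them. Camera axes: x right, y down, z forward; pixel columns grow to the right and rows downward; lengths in m; the calibration is good to about 2 mm. The wrist camera is an equidistant fisheye: a pixel r from the principal point sees the ray r / f radians off the axis. A picture is of the moment at which its call begins. There is no depth.
- env.hand_in(): hands the job in; it is judged then, once.
The state is a dict: "t": time; "joints": joint angles; "qd": joint speeds; "effort": joint torques, N m; "ee_pos": TCP position; "tcp_rot": TCP orientation; "ft_force": force on the tool from outside, world axes, zero at the start; "wrist_torque": the same for the moment, N m; "finger_gap": finger opening in m; "finger_force": force on a finger pad.
Only numpy, scipy, OpenCV 4.12 (cv2) and the standard library are available. Lean on these libraries where they do the work, as an engineer would, in place of code of your own. Each camera call takes 0.05 s, during which the arm holds its last target. There are 200 camera calls.

## Task

The board on the preheater is finished: switch the preheater off by pushing its switch lever all the way over to the far side, and only then slide the spatula under the hot board, lift it off and leave it lying flat and centred across the two bars of the cooling rack; never touch the board with the fingers. Lay the spatula back on its rubber mat as it lay before, and stand every bottle, jar, can and tub that is out on the bench upright on the floor of the grey drip tray, letting none of them fall over. Leave the solder spool, the aluminium block and the screwdriver where they are.

Things in the scene. Friction and masses are not known exactly. Their poses are not given: they have to be found in the camera images.
- preheater: Fixed grey box, 120 (x) by 195 mm (y = -65 to +130); origin on the bench under its hot plate's centre, x roughly away from the robot. Hot plate top at z = 50 mm; on it two bars, 10 wide, 85 long (along y), tops at z = 64, centred at x = -34 and +34 mm. The 58 mm channel between them, open at the -y end, lets the spatula blade under the board. Switch at the +y end.
- switch (a joint): Preheater's toggle lever. 0 = on, leaning to the preheater's -x (near) side; 1.0 rad = off, leaning to its +x (far) side. Held by friction (0.06 N m), stays where left. Pivot along the preheater's y at x = -15, y = 100, z = 72 mm of the preheater, on a black block 70 (x) by 50 by 25 mm whose top is 75 mm above the bench.
- switch_tip (a point): Centre of the grey 26 mm ball at the top of the switch lever, 50 mm from the pivot; about 116 mm above the bench at either end of its swing, 122 mm in the middle, and 24 mm to the near or far side of the pivot at the ends.
- board: Hot circuit board, a rigid green plate 85 by 85 by 4 mm with low components on top (up to 10 mm above its underside), 80 g; origin at the centre of its underside, z up. It lies loose across the preheater's two bars. Must not be touched by the fingers.
- rack: Fixed cooling rack: dark steel base 100 by 100 by 8 mm with two steel bars, 10 wide, 85 long (along y), tops 22 mm above the bench, centred at x = -34 and +34 mm; 58 mm channel between them, open at both ends. Origin on the bench under its centre, z up. The board must end lying across both bars, centred.
- spatula: Loose steel offset spatula, 150 g. Origin: centre of the blade's underside; x to the blade's front edge, z up. Blade 90 (x) by 42 by 3 mm. A 24 mm wide neck rises from its back to a level wooden handle, 14 wide (y), z = 46 to 64, x = -70 to -175 mm. At x = -168 a 14 mm square heel reaches down to z = 0, so it stands level on blade and heel.
- spatula_grip (a point): Point to hold the spatula's handle: on its centreline at x = -110, z = 55 mm of the spatula; squeeze across the 14 mm width, firmly (50 N or so), so that the load does not pitch the blade.
- mat: Fixed black rubber mat, 250 (x) by 70 (y) by 3 mm, origin on the bench under its centre. The spatula lies on it with its x axis along the mat's x and its origin (blade centre) at about x = +65, y = 0 mm of the mat.
- tray: Fixed grey drip tray, 100 (x) by 340 (y) mm outside, floor 4 mm thick, rim 8 mm high and 4 mm thick; origin on the bench under its centre. The bottles go here.
- jar: Small amber jar with a black screw cap: 54 mm diameter up to 38 mm, cap 52 mm diameter to 50 mm, 120 g; origin at the centre of its underside, z along its axis. May be absent.
- bottle: Squat clear bottle with a paper label: 60 mm diameter up to 44 mm, then a sloping shoulder and a 24 mm neck, 72 mm tall, 140 g; origin at the centre of its underside, z along its axis. May be absent.
- can: Plain aluminium can, 60 mm diameter, 46 mm tall, 150 g; origin at the centre of its underside, z along its axis. May be absent.
- tub: Wide white tub with a grey lid flush with its sides, 66 mm diameter, 42 mm tall, 160 g; origin at the centre of its underside, z along its axis. May be absent.
- spool: Bystander: black solder spool standing on end, 56 mm diameter, 40 mm tall; origin at the centre of its underside.
- manifold: Bystander: aluminium block 50 by 110 by 45 mm with white fittings; origin at the centre of its underside.
- driver: Bystander: screwdriver lying on the bench; origin under its middle.
Not all that is in view belongs to the job. What is shaped like the jar but green or turquoise is not meant.

How it is judged:
By the outcome, as a careful person would: the job done as asked, in the order asked, and still so for the second after the job is handed in, with the robot touching nothing.
Of jar, bottle, can, tub only 2 to 4 are there at a start; the rules pass over those that are not, and their reading is None.
At some moment in a run one of jar, bottle, can, tub may be knocked a few centimetres aside while the robot is not near it.
It also fails if it takes over 210 s, if anything falls off the work surface, if the arm or the gripper's body presses on something with over 40 N, if the wrist force passes 120 N, or if a joint passes its speed limit or range.

## Working session

There is one attempt and no reset: what is moved stays moved. The work goes in short steps, Python scripts to look and compute and a tool call to move; the robot and the scene stay as the last step left them, time stands still between calls to the robot, and variables do not carry over. Pictures are saved under pics/ and viewed, at most 14 in all, crops included, and the job is handed in when it is done.

Besides the shell and the picture viewer there is one more tool, called after "Emit:" as a command line: name --argument value ..., lists and objects as JSON in quotes. jog_arm: Moves the arm, as the interface text tells. Its arguments: {"type":"object","properties":{"steps":{"type":"string"},"fingers":{"type":"number"}},"required":["steps"]}

```bash
ls; mkdir -p pics; python3 - <<'E'
from plant import env
import cv2
s=env.sense();print(s)
for n in("scene","top"):
    f=env.grab_frame(n);cv2.imwrite(f"pics/{n}0.png",f["color"][:,:,::-1]);print(n,{k:v for k,v in f.items() if k!="color"})
E
```

```text
pics
{'t': 0.0, 'joints': array([ 1.05540413e+00,  2.59205412e-01,  2.07770909e-02,  1.33366685e+00,
       -1.48710893e-05,  1.41822165e+00]), 'qd': array([-3.63217202e-05, -1.36684388e-04, -9.26026241e-04,  8.39109060e-04,
       -3.74794753e-04, -1.80381578e-03]), 'effort': array([-9.37191289e-04, -5.55646563e+01,  3.44527924e+01,  1.37149991e-02,
       -2.06604391e-04,  1.27109485e-05]), 'ee_pos': array([0.19508017, 0.51399345, 0.25266498]), 'tcp_rot': array([-5.66717272e-01, -3.08963516e+00,  1.93488605e-03]), 'ft_force': array([ 0.3367214 , -0.53856298, -0.77290085]), 'wrist_torque': array([-0.03714784,  0.00242301,  0.02190654]), 'finger_force': 0.0, 'finger_gap': 0.08562353291734603}
scene {'fx': 433.4032451922056, 'fy': 433.4032451922056, 'cx': 316.3817665380583, 'cy': 236.86278101346176, 'rvec': array([ 1.90884215,  1.57291773, -0.65794149]), 'tvec': array([-0.04710846, -0.33947243,  1.49774065])}
top {'fx': 591.7327482853639, 'fy': 591.7327482853639, 'cx': 326.90028478831033, 'cy': 239.435140698379, 'rvec': array([ 2.14983105, -2.17281607,  0.15985197]), 'tvec': array([-0.06989098,  0.55895951,  1.32408142])}
```

View pics/top0.png

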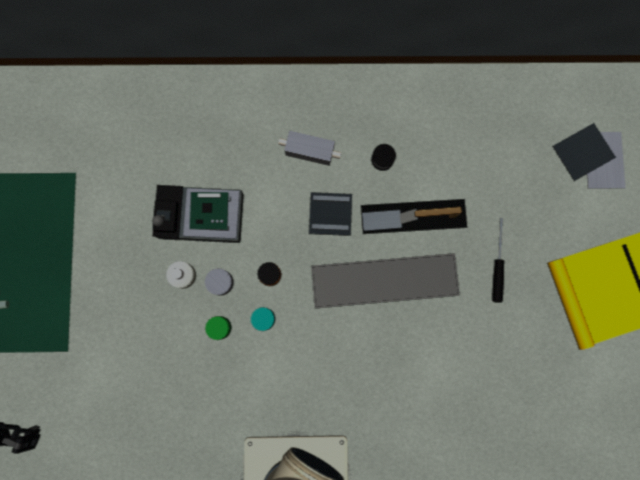

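View pics/scene0.png

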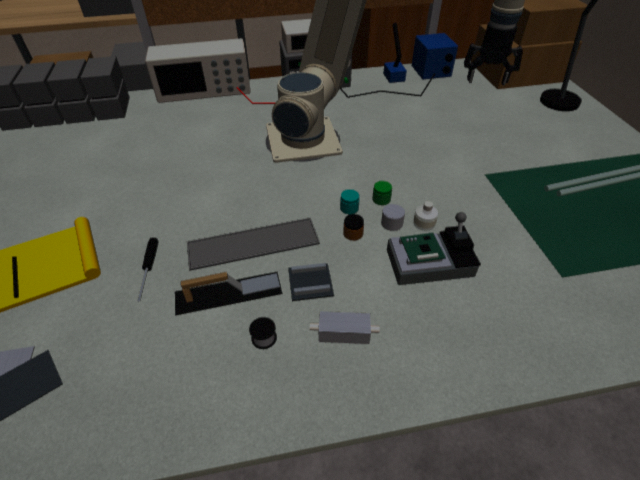

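Top view: +x is up and +y is left. What could be taken for what (top pixels):
- **Jar:** amber with a black cap at (269,273). The lookalikes are green (218,328), turquoise (263,319) and the spool (383,157).
- **Bottle:** (180,275).
- **Can or tub:** (219,282), still to be settled.
- **Fixed things:** preheater (198,214), rack (331,214), mat with spatula (414,216), tray (386,280).

Next come close crops.

```bash
cat > h.py <<'E'
import cv2,numpy as np
from plant import env
from scipy.spatial.transform import Rotation as R
def ray(f,u,v):
    M=R.from_rotvec(f["rvec"]).as_matrix()
    d=M.T@np.array([(u-f["cx"])/f["fx"],(v-f["cy"])/f["fy"],1]);return -M.T@f["tvec"],d
def at(f,u,v,z):
    c,d=ray(f,u,v);return (c+d*(z-c[2])/d[2])
def px(f,p):
    q=R.from_rotvec(f["rvec"]).apply(p)+f["tvec"];return q[:2]/q[2]*f["fx"]+[f["cx"],f["cy"]]
def crop(f,x0,y0,x1,y1,k,name):
    c=cv2.resize(f["color"][y0:y1,x0:x1],None,fx=k,fy=k,interpolation=cv2.INTER_CUBIC)
    c=np.clip(c.astype(float)*1.5,0,255).astype('uint8');cv2.imwrite(f"pics/{name}.png",c[:,:,::-1])
E
python3 - <<'E'
from h import *
f=env.grab_frame("top")
crop(f,145,175,305,295,5,"c1"); crop(f,300,180,480,315,4.4,"c2")
g=env.grab_frame("scene"); crop(g,335,170,495,290,5,"c3")
E
```

```text
(no output)
```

View pics/c1.png

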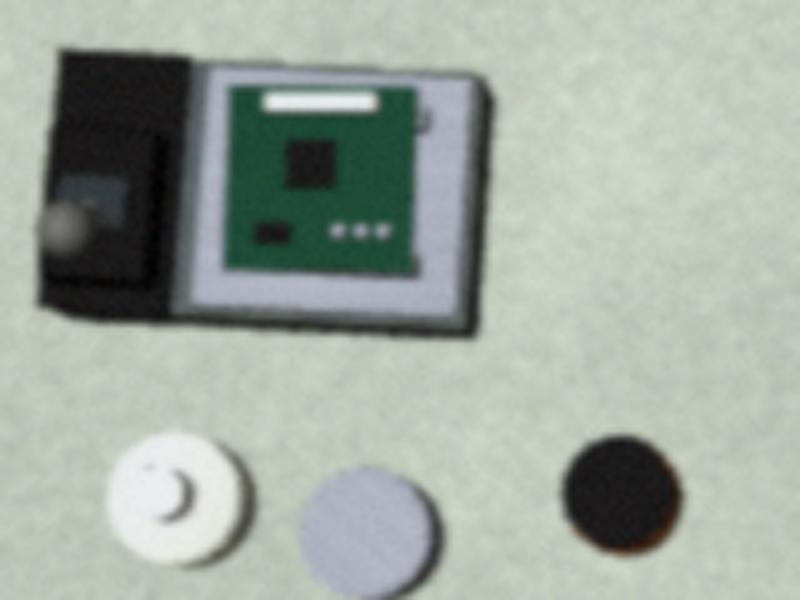

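View pics/c2.png

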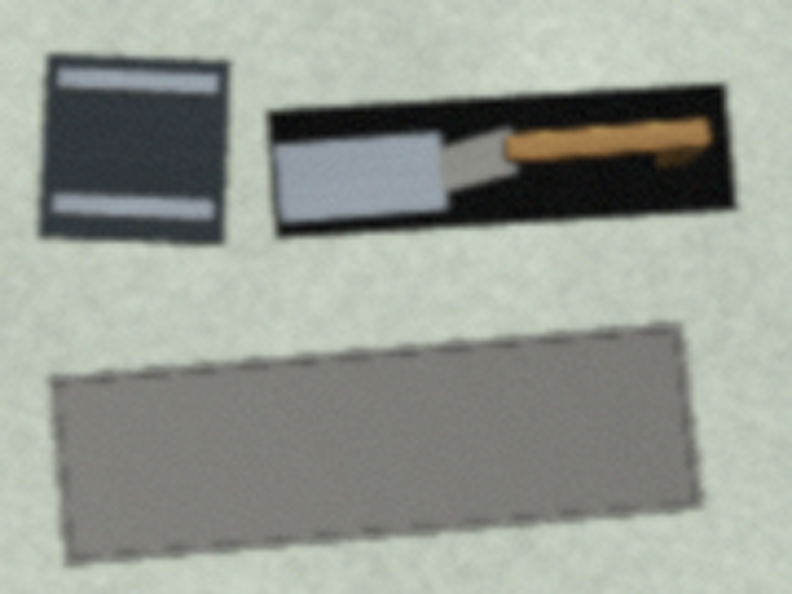

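View pics/c3.png

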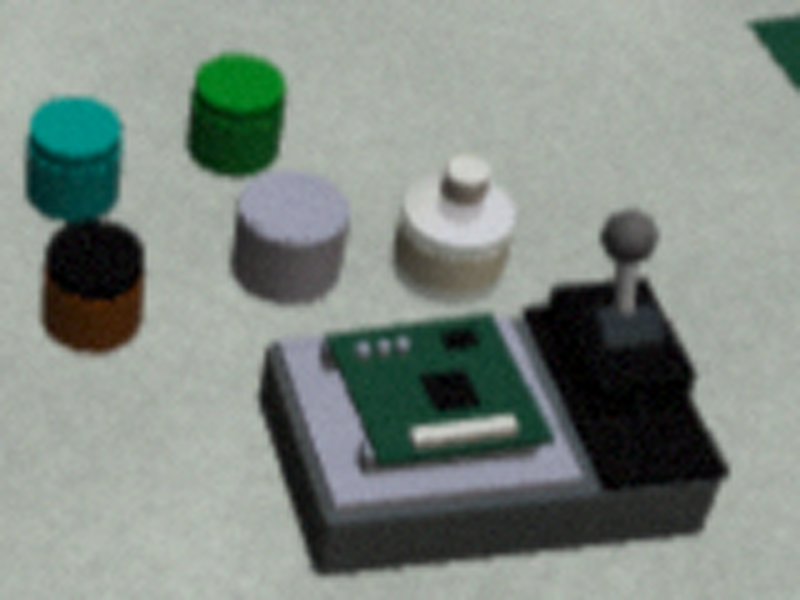

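The shapes settle it: amber/black jar, white-labelled bottle with neck, plain grey can (grey side, so not the tub). The lever ball is on the near side (on).

```bash
cat > m.py <<'E'
from h import *
f=env.grab_frame("top")
A=lambda u,v,z:at(f,145+(u+.5)/5-.5,175+(v+.5)/5-.5,z)
B=lambda u,v,z:at(f,300+(u+.5)/4.4-.5,180+(v+.5)/4.4-.5,z)
np.set_printoptions(precision=4,suppress=True)
def fit(n,loc,w):
    loc=np.array(loc,float);w=np.array(w)[:,:2];lc=loc-loc.mean(0);wc=w-w.mean(0)
    a=np.arctan2((lc[:,0]*wc[:,1]-lc[:,1]*wc[:,0]).sum(),(lc*wc).sum())
    Rm=np.array([[np.cos(a),-np.sin(a)],[np.sin(a),np.cos(a)]]);t=w.mean(0)-Rm@loc.mean(0)
    print(n,t,"yaw",np.degrees(a),"res mm",np.linalg.norm(loc@Rm.T+t-w,axis=1)*1e3)
print("bottle",A(174,498,.044),A(165,495,.072),"can",A(367,533,.046),"jar",A(620,494,.05),"ball",A(64,227,.116))
print("r",*[np.linalg.norm(A(u+r,v,z)-A(u,v,z)) for u,v,r,z in((174,498,68,.044),(367,533,67,.046),(620,494,57,.05))])
h=.0425
fit("board",[[h,h],[h,-h],[-h,-h],[-h,h]],[A(232,86,.068),A(417,88,.068),A(412,275,.068),A(224,268,.068)])
fit("pre",[[.06,.13],[.06,-.065],[-.06,-.065],[-.06,.13]],[A(62,50,.05),A(485,75,.05),A(467,333,.05),A(40,305,.05)])
print("bar ends",A(430,120,.064),A(420,265,.064))
fit("rack",[[.05,.05],[.05,-.05],[-.05,-.05],[-.05,.05]],[B(48,55,.008),B(230,62,.008),B(222,244,.008),B(39,237,.008)])
fit("rackbars",[[.039,h],[.039,-h],[-.039,-h],[-.039,h]],[B(58,68,.022),B(219,74,.022),B(214,219,.022),B(51,213,.022)])
fit("mat",[[.125,-.035],[.125,.035],[-.125,.035],[-.125,-.035]],[B(268,111,.003)[:2],B(278,238,.003),B(736,208,.003),B(724,84,.003)][0:0] or [B(268,111,.003),B(278,238,.003),B(736,208,.003),B(724,84,.003)])
fit("spat",[[.045,-.021],[-.045,-.021],[-.045,.021],[.045,.021]],[B(275,144,.006),B(441,132,.006),B(449,209,.006),B(282,222,.006)])
print("handle",B(507,148,.067),B(710,131,.067))
fit("tray",[[.05,.17],[.05,-.17],[-.05,-.17],[-.05,.17]],[B(52,378,.008),B(680,324,.008),B(702,505,.008),B(68,565,.008)])
E
python3 m.py
```

```text
bottle [0.4812 0.259  0.044 ] [0.4804 0.2565 0.072 ] can [0.4643 0.1713 0.046 ] jar [0.4804 0.057  0.05  ] ball [0.5938 0.2922 0.116 ]
r 0.030662946353352635 0.030183080239182723 0.02571406144473615
board [0.6228 0.1902] yaw -1.5327842366726703 res mm [0.7164 0.9904 0.6077 1.2634]
pre [0.6189 0.1873] yaw -3.9369406903579987 res mm [0.5375 0.9586 0.2219 1.5244]
bar ends [0.6502 0.1421 0.064 ] [0.5837 0.146  0.064 ]
rack [ 0.6238 -0.085 ] yaw -3.0436601688784006 res mm [1.254  0.5713 1.4102 0.7626]
rackbars [ 0.6245 -0.0851] yaw -2.835717515241504 res mm [0.3811 0.7423 0.592  0.9351]
mat [ 0.6169 -0.2834] yaw 93.09893449696085 res mm [0.7196 1.012  1.2159 1.2002]
spat [ 0.608 -0.207] yaw 93.87107319798523 res mm [0.3523 0.1051 0.2358 0.2622]
handle [ 0.6123 -0.2755  0.067 ] [ 0.6202 -0.381   0.067 ]
tray [ 0.4649 -0.2112] yaw 4.529422862187201 res mm [1.7315 2.2993 2.1599 1.5191]
```

```bash
cat >> h.py <<'E'
def to(*ts):
    """targets (x,y,z,yaw deg of tool y), chained; prints the shift cm and turn deg in tool axes of each predecessor"""
    s=env.sense();p=s["ee_pos"];r=R.from_rotvec(s["tcp_rot"])
    print("t",round(s["t"],1),"tcp",p.round(4),"yaw",round(np.degrees(np.arctan2(*r.as_matrix()[1::-1,1])),2),"F",s["ft_force"].round(1),"gap",round(s["finger_gap"],4),"ff",round(s["finger_force"],1))
    for x,y,z,w in ts:
        c,n=np.cos(np.radians(w)),np.sin(np.radians(w));Y=np.array([c,n,0]);Z=np.array([0,0,-1.])
        q=R.from_matrix(np.array([np.cross(Y,Z),Y,Z]).T);d=np.array([x,y,z])-p
        print((r.inv().apply(d)*100).round(2),np.degrees((r.inv()*q).as_rotvec()).round(2),"|",round(np.linalg.norm(d)*1e3));p=p+d;r=q
E
python3 -c "
from h import *
to((.535,.292,.22,86),(.535,.292,.128,86))"
```

```text
t 0.2 tcp [0.1952 0.5141 0.253 ] yaw 69.21 F [-0.4  0.6  0.3] gap 0.0854 ff 0.0
[-39.66  -8.7    3.3 ] [-3.000e-02 -1.000e-02 -1.679e+01] | 407
[0.  0.  9.2] [0. 0. 0.] | 92
```

Emit:
jog_arm --steps "-39.7 -8.7 3.3 0 0 -16.8;-39.7 -8.7 3.3 0 0 -16.8;-39.7 -8.7 3.3 0 0 -16.8;-39.7 -8.7 3.3 0 0 -16.8;-39.7 -8.7 3.3 0 0 -16.8;-39.7 -8.7 3.3 0 0 -16.8;-39.7 -8.7 3.3 0 0 -16.8;-39.7 -8.7 3.3 0 0 -16.8;-39.7 -8.7 3.3 0 0 -16.8;-39.7 -8.7 3.3 0 0 -16.8" --fingers -1

```text
t: 1.25
ee_pos: [0.5372, 0.2903, 0.2192]
tcp_rot: [-0.115, -3.138, 0.001]
ft_force: [0.1, 0.7, -0.8]
finger_gap: 0.0001
finger_force: 0.0
```

Emit:
jog_arm --steps "0 0 4.6 0 0 0;0 0 9.2 0 0 0;0 0 9.2 0 0 0;0 0 9.2 0 0 0"

```text
t: 1.65
ee_pos: [0.5346, 0.2928, 0.1292]
tcp_rot: [-0.107, -3.139, 0.0]
ft_force: [1.0, 0.7, 1.5]
finger_gap: -0.0002
finger_force: 0.0
```

Emit:
jog_arm --steps "-2 0 0 0 0 0;-3 0 0 0 0 0;-4 0 0 0 0 0;-5 0 0 0 0 0;-6 0 0 0 0 0;-6.5 0 0 0 0 0;-7 0 0 0 0 0;-7.4 0 0 0 0 0;-7.4 0 0 0 0 0;-7.4 0 0 0 0 0"

```text
t: 2.65
ee_pos: [0.6094, 0.2867, 0.1282]
tcp_rot: [0.109, 3.14, -0.0]
ft_force: [-0.6, 0.8, 0.0]
finger_gap: 0.0002
finger_force: 0.0
```

Emit:
jog_arm --steps "-0.2 0 0 0 0 0;-0.3 0 0 0 0 0;-0.4 0 0 0 0 0;-0.4 0 0 0 0 0"

```text
t: 3.05
ee_pos: [0.6116, 0.2867, 0.1281]
tcp_rot: [-0.108, -3.136, 0.0]
ft_force: [-9.3, 0.1, 2.4]
finger_gap: 0.0
finger_force: 4.3
```

Emit:
jog_arm --steps "-0.2 0 0 0 0 0;-0.2 0 0 0 0 0;3 0 0 0 0 0;5 0 0 0 0 0;5 0 -5 0 0 0;5 0 -10 0 0 0;5 0 -12 0 0 0;5 0 -12 0 0 0;5 0 -12 0 0 0"

```text
t: 3.95
ee_pos: [0.5635, 0.29, 0.2482]
tcp_rot: [0.109, 3.139, 0.0]
ft_force: [-0.6, 0.1, -1.1]
finger_gap: 0.0
finger_force: 0.0
```

```bash
python3 -c "
from h import *
to((.6157,-.3167,.2,4),(.6157,-.3167,.061,4))"
```

```text
t 4.0 tcp [0.5635 0.29   0.2482] yaw 86.01 F [-0.6  0.1 -1.1] gap 0.0 ff 0.0
[ -9.42 -60.16   4.82] [4.000e-02 3.000e-02 8.201e+01] | 611
[ 0.   0.  13.9] [0. 0. 0.] | 139
```

Emit:
jog_arm --steps "-9.4 -60.2 4.8 0 0 82;-9.4 -60.2 4.8 0 0 82;-9.4 -60.2 4.8 0 0 82;-9.4 -60.2 4.8 0 0 82;-9.4 -60.2 4.8 0 0 82;-9.4 -60.2 4.8 0 0 82;-9.4 -60.2 4.8 0 0 82;-9.4 -60.2 4.8 0 0 82;-9.4 -60.2 4.8 0 0 82;-9.4 -60.2 4.8 0 0 82" --fingers 1

```text
t: 4.95
ee_pos: [0.6051, -0.2085, 0.2069]
tcp_rot: [-2.147, -2.29, 0.001]
ft_force: [1.5, -0.2, 0.3]
finger_gap: 0.0853
finger_force: 0.0
```

```bash
python3 -c "
from h import *
to((.6157,-.3167,.2,4))
f=env.grab_frame('top');crop(f,145,175,305,295,5,'c4')
"
```

```text
t 5.0 tcp [ 0.6051 -0.2085  0.2069] yaw 3.68 F [ 1.5 -0.2  0.3] gap 0.0853 ff 0.0
[-10.86   0.36   0.68] [-0.13 -0.08 -0.32] | 109
```

View pics/c4.png

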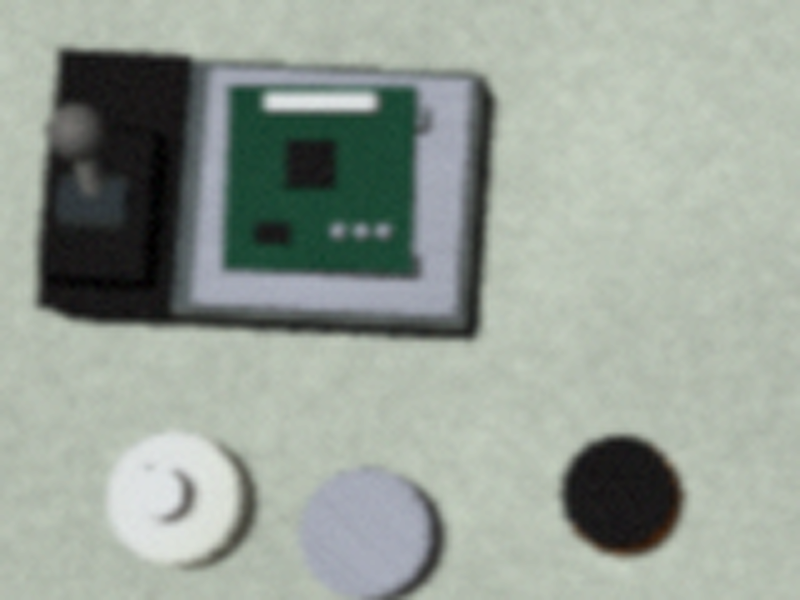

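Ball now at crop (76,132), on the far side: the switch is off, and the containers haven't moved. Going to the spatula grip.

Emit:
jog_arm --steps "-10.9 0.4 0.7 0 0 0;-10.9 0.4 0.7 0 0 0;-10.9 0.4 0.7 0 0 0;-10.9 0.4 4 0 0 0;-10.9 0.4 8 0 0 0;-10.9 0.4 10 0 0 0;-10.9 0.4 10 0 0 0"

```text
t: 5.7
ee_pos: [0.6155, -0.3134, 0.104]
tcp_rot: [-2.136, -2.292, 0.002]
ft_force: [0.0, -0.7, -0.1]
finger_gap: 0.0854
finger_force: 0.0
```

```bash
python3 -c "
from h import *
to((.6157,-.3167,.061,4))
f=env.grab_frame('wrist');cv2.imwrite('pics/w1.png',f['color'][:,:,::-1])
"
```

```text
t 5.7 tcp [ 0.6155 -0.3134  0.104 ] yaw 4.03 F [ 0.  -0.7 -0.1] gap 0.0854 ff 0.0
[-0.35  0.03  4.3 ] [-0.38 -0.3   0.03] | 43
```

View pics/w1.png

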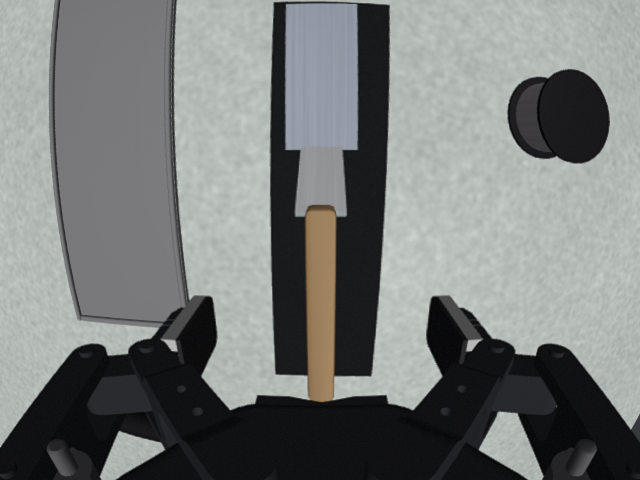

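The spatula handle is centred at column 320 between the pads (columns 213 and 430) and parallel to the tool. Descending and gripping.

Emit:
jog_arm --steps "-0.1 0 2 0 0 0;-0.1 0 3.5 0 0 0;-0.1 0 4.3 0 0 0;-0.1 0 4.3 0 0 0;-0.1 0 4.3 0 0 0"

```text
t: 6.25
ee_pos: [0.618, -0.3162, 0.0672]
tcp_rot: [2.141, 2.297, 0.0]
ft_force: [0.4, 0.0, -0.0]
finger_gap: 0.0858
finger_force: 0.0
```

Emit:
jog_arm --steps "0 0 0 0 0 0;0 0 0 0 0 0;0 0 0 0 0 0;0 0 0 0 0 0;0 0 0 0 0 0;0 0 0 0 0 0;0 0 0 0 0 0;0 0 0 0 0 0;0 0 0 0 0 0;0 0 0 0 0 0" --fingers -1

```text
t: 7.25
ee_pos: [0.6176, -0.3161, 0.0661]
tcp_rot: [2.142, 2.298, -0.0]
ft_force: [-0.5, 0.2, 1.5]
finger_gap: 0.0127
finger_force: 61.1
```

```bash
python3 -c "
from h import *
to((.6157,-.3167,.061,4))"
```

```text
t 7.2 tcp [ 0.6176 -0.3161  0.0661] yaw 4.01 F [-0.5  0.2  1.5] gap 0.0127 ff 61.1
[-0.04 -0.19  0.51] [0.   0.01 0.01] | 5
```

Emit:
jog_arm --steps "0 0 -0.5 0 0 0;0 0 -1.5 0 0 0;0 0 -3 0 0 0;0 0 -5 0 0 0;0 0 -7 0 0 0;0 0 -9 0 0 0;0 0 -11 0 0 0;0 0 -12 0 0 0;0 0 -12 0 0 0"

```text
t: 8.15
ee_pos: [0.6181, -0.3164, 0.1879]
tcp_rot: [2.14, 2.296, 0.001]
ft_force: [-0.4, 0.3, -1.8]
finger_gap: 0.0126
finger_force: 60.8
```

```bash
python3 -c "
from h import *
to((.606,-.034,.185,-3.9),(.606,-.034,.119,-3.9))"
```

```text
t 8.2 tcp [ 0.6181 -0.3164  0.1879] yaw 4.02 F [-0.4  0.3 -1.8] gap 0.0126 ff 60.8
[28.25  0.77  0.24] [0.14 0.1  7.91] | 283
[ 0.  -0.   6.6] [0. 0. 0.] | 66
```

Emit:
jog_arm --steps "3 0.1 0.2 0 0 1;6 0.2 0.2 0 0 2;10 0.3 0.2 0 0 3;14 0.4 0.2 0 0 4;18 0.5 0.2 0 0 5;22 0.6 0.2 0 0 6;25 0.7 0.2 0 0 7;28.2 0.8 0.2 0 0 7.9;28.2 0.8 0.2 0 0 7.9;28.2 0.8 0.2 0 0 7.9"

```text
t: 9.15
ee_pos: [0.6055, -0.0336, 0.1833]
tcp_rot: [-2.293, -2.146, 0.001]
ft_force: [0.8, -0.2, -0.8]
finger_gap: 0.013
finger_force: 60.7
```

Emit:
jog_arm --steps "0 0 2 0 0 0;0 0 4 0 0 0;0 0 6 0 0 0;0 0 6.6 0 0 0;0 0 6.6 0 0 0;0 0 6.6 0 0 0"

```text
t: 9.75
ee_pos: [0.6062, -0.0349, 0.1186]
tcp_rot: [2.296, 2.144, 0.001]
ft_force: [1.2, 0.2, -1.0]
finger_gap: 0.0126
finger_force: 60.7
```

```bash
python3 -c "
from h import *
to((.606,-.034,.119,-3.9))
f=env.grab_frame('top');g=env.grab_frame('scene')
a=cv2.resize(f['color'][170:270,160:340],None,fx=4.4,fy=3,interpolation=2)
c=[cv2.resize(f['color'][185:250,180:310],(790,395),interpolation=2),cv2.resize(g['color'][225:290,300:494],(790,265),interpolation=2)]
cv2.imwrite('pics/p1.png',np.clip(np.vstack(c)*1.5,0,255).astype('uint8')[:600,:,::-1])
"
```

```text
t 9.8 tcp [ 0.6062 -0.0349  0.1186] yaw -3.93 F [ 1.2  0.2 -1. ] gap 0.0126 ff 60.7
[ 0.09 -0.03 -0.04] [ 0.04  0.01 -0.03] | 1
```

View pics/p1.png

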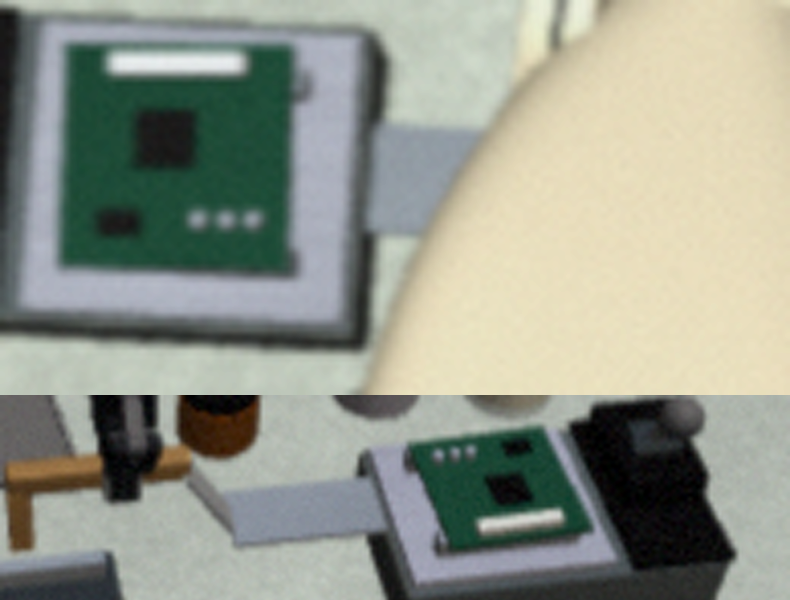

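```bash
python3 -c "
from h import *
f=env.grab_frame('top');g=env.grab_frame('scene')
T=lambda u,v:(180+(u+.5)/6.077-.5,185+(v+.5)/6.077-.5)
S=lambda u,v:(300+(u+.5)/4.072-.5,225+(v-395+.5)/4.077-.5)
pre=np.array([.6189,.1873]);a=np.radians(-3.94);Rm=np.array([[np.cos(a),-np.sin(a)],[np.sin(a),np.cos(a)]])
def tri(p,q):
    c1,d1=ray(f,*p);c2,d2=ray(g,*q)
    s=np.linalg.lstsq(np.c_[d1,-d2],c2-c1,rcond=None)[0];return (c1+d1*s[0]+c2+d2*s[1])/2
for n,p,q in (('blade+x',(378,125),(388,530)),('blade-x',(367,233),(380,478)),('bar+x',(308,82),(440,533)),('bar-x',(296,262),(411,460)),('board far',(292,45),(545,428)) ,('board near-right',(289,270),(443,548))):
    w=tri(T(*p),S(*q));print(n,(w*1e3).round(1),'top z.058 local',(Rm.T@(at(f,*T(*p),.058)[:2]-pre)*1e3).round(1))
"
```

```text
blade+x [636.6 118.3  56.3] top z.058 local [ 21.9 -68.5]
blade-x [596.  124.1  57. ] top z.058 local [-19.2 -67.5]
bar+x [651.6 143.6  64.6] top z.058 local [ 36.7 -41.1]
bar-x [585.  149.   56.4] top z.058 local [-31.7 -42. ]
board far [656.8 161.3 149.9] top z.058 local [ 50.4 -34. ]
board near-right [595.3 169.4 -18.3] top z.058 local [-34.8 -39.6]
```

Blade centred in the channel (local x from -19 to +22) at z ≈ 57 mm. Inserting.

Emit:
jog_arm --steps "1.5 0 0 0 0 0;3 0 0 0 0 0;4.5 0 0 0 0 0;5 0 0 0 0 0;5 0 0 0 0 0"

```text
t: 10.45
ee_pos: [0.6092, 0.0171, 0.118]
tcp_rot: [-2.293, -2.147, 0.0]
ft_force: [0.4, -0.7, -1.3]
finger_gap: 0.0129
finger_force: 60.7
```

Emit:
jog_arm --steps "1 0 0 0 0 0;2 0 0 0 0 0;3 0 0 0 0 0;4 0 0 0 0 0;5 0 0 0 0 0;6 0 0 0 0 0;6.3 0 0 0 0 0;6.3 0 0 0 0 0;6.3 0 0 0 0 0"

```text
t: 11.35
ee_pos: [0.6135, 0.0785, 0.118]
tcp_rot: [2.295, 2.145, -0.0]
ft_force: [-0.9, -0.1, -2.4]
finger_gap: 0.013
finger_force: 60.7
```

```bash
python3 -c "
from h import *
to((.6137,.0777,.119,-3.9))
f=env.grab_frame('top');g=env.grab_frame('scene')
c=[cv2.resize(f['color'][185:250,180:310],(790,395),interpolation=2),cv2.resize(g['color'][225:290,330:490],(490,199),interpolation=2)]
c[1]=np.pad(c[1],((0,0),(0,300),(0,0)))
cv2.imwrite('pics/p2.png',np.clip(np.vstack(c)*1.5,0,255).astype('uint8')[:600,:,::-1])
"
```

```text
t 11.3 tcp [0.6135 0.0785 0.118 ] yaw -3.88 F [-0.9 -0.1 -2.4] gap 0.013 ff 60.7
[-0.07  0.03 -0.1 ] [-0.    0.01  0.02] | 1
```

View pics/p2.png

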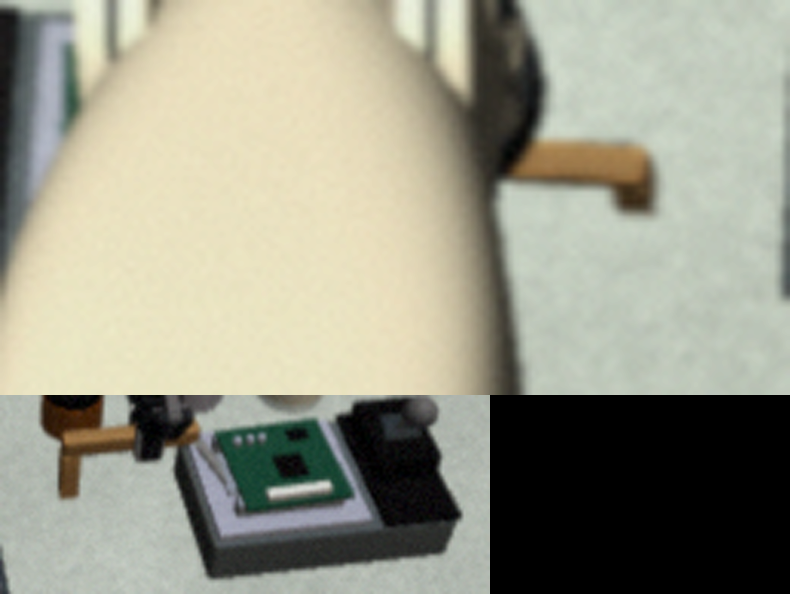

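Board sits on its bars with the blade fully beneath it and no side force. Lifting gently.

Emit:
jog_arm --steps "0 0 -0.3 0 0 0;0 0 -0.6 0 0 0;0 0 -0.9 0 0 0;0 0 -1.2 0 0 0;0 0 -1.6 0 0 0;0 0 -2 0 0 0;0 0 -2.4 0 0 0;0 0 -2.7 0 0 0;0 0 -3 0 0 0;0 0 -3 0 0 0"

```text
t: 12.45
ee_pos: [0.6136, 0.0785, 0.1485]
tcp_rot: [2.295, 2.145, 0.001]
ft_force: [0.3, 0.9, -2.6]
finger_gap: 0.013
finger_force: 60.6
```

Emit:
jog_arm --steps "0 0 -0.4 0 0 0;0 0 -0.9 0 0 0;0 0 -1.5 0 0 0;0 0 -2.1 0 0 0;0 0 -2.7 0 0 0;0 0 -3.2 0 0 0;0 0 -3.6 0 0 0;0 0 -3.8 0 0 0;0 0 -3.8 0 0 0"

```text
t: 13.35
ee_pos: [0.6136, 0.0785, 0.1863]
tcp_rot: [2.295, 2.145, 0.0]
ft_force: [-0.6, 0.4, -2.1]
finger_gap: 0.0129
finger_force: 60.6
```

```bash
python3 -c "
from h import *
to((.6122,-.1964,.185,-5.3))
g=env.grab_frame('scene')
cv2.imwrite('pics/p3.png',cv2.resize(np.clip(g['color'][205:295,330:480]*1.5,0,255).astype('uint8')[:,:,::-1],(750,450),interpolation=2))
"
```

```text
t 13.3 tcp [0.6136 0.0785 0.1863] yaw -3.89 F [-0.6  0.4 -2.1] gap 0.0129 ff 60.6
[-27.44   1.73   0.13] [ 0.02 -0.    1.41] | 275
```

View pics/p3.png

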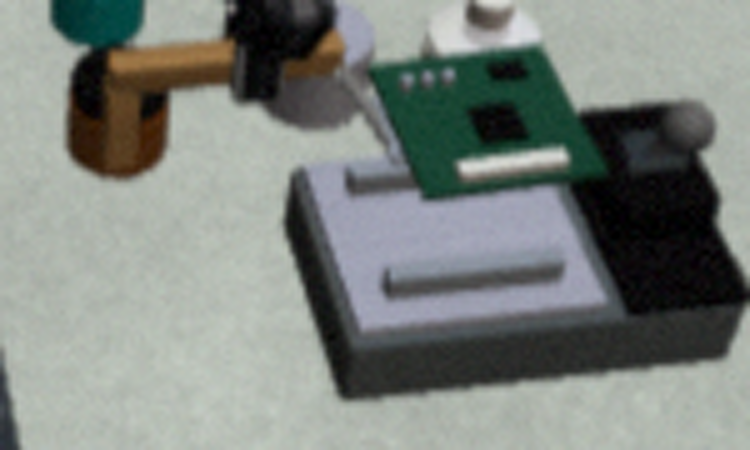

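Board rides level on the blade, corners (372,66), (543,46), (607,177), (425,197). I'll work out its pose relative to the TCP.

```bash
python3 -c "
from h import *
g=env.grab_frame('scene')
for z in (.128,.131):
  w=np.array([at(g,330+(u+.5)/5-.5,205+(v+.5)/5-.5,z) for u,v in ((372,66),(543,46),(607,177),(425,197))])[:,:2]
  loc=np.array([[-1,-1],[-1,1],[1,1],[1,-1]])*.0425
  H=((loc)*w).sum(); X=(loc[:,0]*w[:,1]-loc[:,1]*w[:,0]).sum()
  print(w.mean(0),np.degrees(np.arctan2(X,H)))
"
```

```text
[0.62431831 0.19089197] -2.8002415429974894
[0.62711359 0.18930133] -2.8002415429974885
```

Emit:
jog_arm --steps "-0.5 0 0 0 0 0;-1.5 0 0 0 0 0;-3 0.2 0 0 0 0;-5 0.4 0 0 0 0.2;-7.5 0.6 0 0 0 0.5;-10 0.8 0 0 0 0.7;-12.5 1 0 0 0 0.9;-14.5 1.2 0 0 0 1.1;-15.5 1.3 0 0 0 1.3;-16 1.4 0 0 0 1.4"

```text
t: 14.45
ee_pos: [0.6164, -0.0836, 0.1859]
tcp_rot: [-2.323, -2.114, 0.0]
ft_force: [-0.7, 0.5, -2.5]
finger_gap: 0.0131
finger_force: 60.6
```

```bash
python3 -c "
from h import *
to((.6122,-.1964,.185,-5.3))"
```

```text
t 14.4 tcp [ 0.6164 -0.0836  0.1859] yaw -5.39 F [-0.7  0.5 -2.5] gap 0.0131 ff 60.6
[-11.27   0.64   0.09] [-0.01 -0.   -0.09] | 113
```

Emit:
jog_arm --steps "-0.5 0 0 0 0 0;-1.5 0.1 0 0 0 0;-3 0.2 0 0 0 -0.2;-5 0.3 0 0 0 -0.4;-7 0.4 0 0 0 -0.6;-9 0.5 0 0 0 -0.7;-10.5 0.6 0 0 0 -0.7;-11.1 0.7 0 0 0 -0.7;-11.3 0.7 0 0 0 -0.7;-11.3 0.7 0 0 0 -0.7"

```text
t: 15.45
ee_pos: [0.6131, -0.195, 0.1859]
tcp_rot: [-2.308, -2.131, -0.0]
ft_force: [-1.0, 0.4, -2.8]
finger_gap: 0.0129
finger_force: 60.6
```

Emit:
jog_arm --steps "0 0 0.5 0 0 0;0 0 1.2 0 0 0;0 0 2.2 0 0 0;0 0 3.4 0 0 0;0 0 4.6 0 0 0;0 0 5.8 0 0 0;0 0 6.8 0 0 0;0 0 7.4 0 0 0;0 0 7.6 0 0 0;0 0 7.6 0 0 0"

```text
t: 16.45
ee_pos: [0.6132, -0.1953, 0.1099]
tcp_rot: [-2.309, -2.131, 0.0]
ft_force: [0.3, 0.3, -2.2]
finger_gap: 0.0128
finger_force: 60.6
```

```bash
python3 -c "
from h import *
to((.6125,-.1969,.0775,-4.7))
f=env.grab_frame('top');g=env.grab_frame('scene')
c=[cv2.resize(f['color'][185:245,290:390],(600,360),interpolation=2),cv2.resize(g['color'][250:310,230:360],(600,240),interpolation=2)]
cv2.imwrite('pics/p4.png',np.clip(np.vstack(c)*1.5,0,255).astype('uint8')[:600,:,::-1])
"
```

```text
t 16.4 tcp [ 0.6132 -0.1953  0.1099] yaw -4.59 F [ 0.3  0.3 -2.2] gap 0.0128 ff 60.6
[-0.17 -0.05  3.24] [-0.01 -0.    0.11] | 32
```

View pics/p4.png

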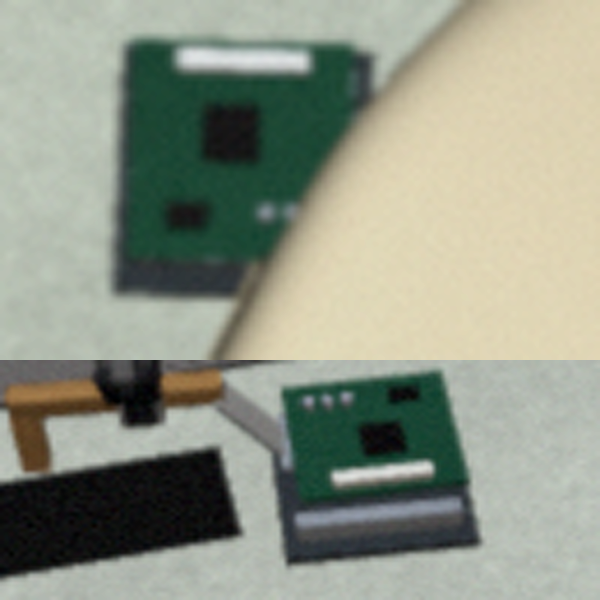

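```bash
python3 -c "
from h import *
f=env.grab_frame('top')
A=lambda u,v:at(f,290+(u+.5)/6-.5,185+(v+.5)/6-.5,.054)
c=(A(357,44)+A(125,260))/2;print(c,np.degrees(np.arctan2(*(A(357,44)-A(133,40))[:2]))-180)
B=lambda u,v:at(f,290+(u+.5)/6-.5,185+(v+.5)/6-.5,.008)
print('rack corner BL here',B(113,293),'TR',B(373,55))
"
```

```text
[ 0.6242022  -0.08305676  0.054     ] -358.4843385096283
rack corner BL here [ 0.576733   -0.03302459  0.008     ] TR [ 0.67096306 -0.13667618  0.008     ]
```

Emit:
jog_arm --steps "-0.1 -0.1 0.3 0 0 0.5;-0.2 -0.2 0.7 0 0 1;-0.2 -0.2 1.1 0 0 1;-0.2 -0.2 1.5 0 0 1;-0.2 -0.2 1.8 0 0 1;-0.2 -0.2 2.1 0 0 1;-0.2 -0.2 2.4 0 0 1;-0.2 -0.2 2.6 0 0 1;-0.2 -0.2 2.8 0 0 1;-0.2 -0.2 2.9 0 0 1"

```text
t: 17.6
ee_pos: [0.611, -0.197, 0.0809]
tcp_rot: [-2.327, -2.111, -0.0]
ft_force: [0.3, 0.5, -1.0]
finger_gap: 0.0127
finger_force: 60.7
```

Emit:
jog_arm --steps "0 0 0.1 0 0 0;0 0 0.2 0 0 0;0 0 0.3 0 0 0;0 0 0.4 0 0 0;0 0 0.4 0 0 0;0 0 0.4 0 0 0"

```text
t: 18.2
ee_pos: [0.611, -0.197, 0.077]
tcp_rot: [2.327, 2.111, 0.0]
ft_force: [1.3, 0.4, -1.8]
finger_gap: 0.0124
finger_force: 60.7
```

Emit:
jog_arm --steps "-1 0 0 0 0 0;-2.2 0.1 0 0 0 0;-3.5 0.2 0 0 0 0;-5 0.2 0 0 0 0;-6.5 0.3 0 0 0 0;-8 0.4 0 0 0 0;-9.5 0.5 0 0 0 0;-10.5 0.5 0 0 0 0;-11 0.5 0 0 0 0;-11 0.5 0 0 0 0"

```text
t: 19.2
ee_pos: [0.6051, -0.3077, 0.0769]
tcp_rot: [-2.328, -2.11, 0.0]
ft_force: [0.2, 0.8, -1.0]
finger_gap: 0.0128
finger_force: 60.7
```

Emit:
jog_arm --steps "0 0 -1 0 0 0;0 0 -3 0 0 0;0 0 -4 0 0 0;0 0 -4 0 0 0"

```text
t: 19.6
ee_pos: [0.6062, -0.3069, 0.1193]
tcp_rot: [2.324, 2.109, 0.001]
ft_force: [-0.7, -0.7, -0.7]
finger_gap: 0.0128
finger_force: 60.8
```

```bash
python3 -c "
from h import *
to((.6176,-.3161,.074,4))
g=env.grab_frame('scene');f=env.grab_frame('top')
c=[cv2.resize(f['color'][185:245,290:390],(600,360),interpolation=2),cv2.resize(g['color'][250:310,230:360],(600,240),interpolation=2)]
cv2.imwrite('pics/p5.png',np.clip(np.vstack(c)*1.5,0,255).astype('uint8')[:600,:,::-1])
"
```

```text
t 19.6 tcp [ 0.6062 -0.3069  0.1193] yaw -5.54 F [-0.7 -0.7 -0.7] gap 0.0128 ff 60.8
[-0.8   1.21  4.54] [ 0.17  0.11 -9.54] | 48
```

View pics/p5.png

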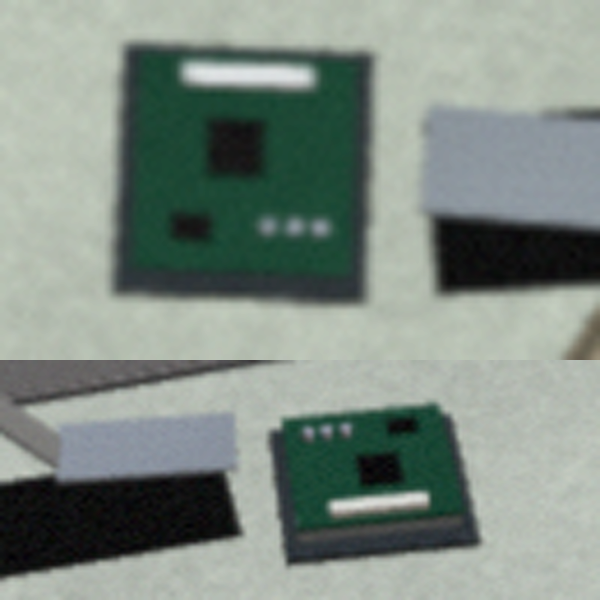

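Board lies flat across both bars (top corners about (138,54), (358,55), (352,275), (131,270)). Checking the centring, then laying the spatula back.

```bash
python3 -c "
from h import *
f=env.grab_frame('top')
A=lambda p,z:at(f,290+(p[0]+.5)/6-.5,185+(p[1]+.5)/6-.5,z)[:2]
b=[A(p,.026) for p in((138,54),(358,55),(352,275),(131,270))];r=[A(p,.008) for p in ((126,45),(373,54),(365,300),(113,293))]
print(np.mean(b,0),np.mean(r,0))
"
```

```text
[ 0.62474991 -0.08492562] [ 0.62423409 -0.08511994]
```

Emit:
jog_arm --steps "-0.8 1.2 0 0 0 -4;-0.8 1.2 0 0 0 -9.5;-0.8 1.2 0 0 0 -9.5;-0.8 1.2 1.5 0 0 -9.5;-0.8 1.2 2.8 0 0 -9.5;-0.8 1.2 3.8 0 0 -9.5;-0.8 1.2 4.4 0 0 -9.5;-0.8 1.2 4.4 0 0 -9.5"

```text
t: 20.55
ee_pos: [0.616, -0.3158, 0.0718]
tcp_rot: [-2.144, -2.294, 0.0]
ft_force: [1.4, -0.4, -1.4]
finger_gap: 0.0124
finger_force: 60.8
```

```bash
python3 -c "
from h import *
to((.6176,-.3161,.0661,4))"
```

```text
t 20.6 tcp [ 0.616  -0.3158  0.0718] yaw 3.88 F [ 1.4 -0.4 -1.4] gap 0.0124 ff 60.8
[-0.04  0.16  0.57] [-0.09 -0.07 -0.12] | 6
```

Emit:
jog_arm --steps "0 0.1 0.2 0 0 0;0 0.1 0.4 0 0 0;0 0.1 0.5 0 0 0;0 0.1 0.55 0 0 0;0 0.1 0.55 0 0 0;0 0.1 0.55 0 0 0"

```text
t: 21.15
ee_pos: [0.6174, -0.3161, 0.0676]
tcp_rot: [2.144, 2.296, 0.0]
ft_force: [0.6, -0.5, -2.7]
finger_gap: 0.0126
finger_force: 60.8
```

Emit:
jog_arm --steps "0 0 0 0 0 0;0 0 0 0 0 0;0 0 0 0 0 0;0 0 0 0 0 0;0 0 0 0 0 0;0 0 0 0 0 0;0 0 0 0 0 0;0 0 -3 0 0 0;0 0 -7 0 0 0;0 0 -11 0 0 0" --fingers 1

```text
t: 22.15
ee_pos: [0.6171, -0.3158, 0.1784]
tcp_rot: [-2.143, -2.295, 0.0]
ft_force: [1.2, -0.9, 0.6]
finger_gap: 0.0858
finger_force: 0.0
```

Emit:
jog_arm --steps "6 -4 -3 0 0 -8;10 -8 -3 0 0 -16;15 -10 -3 0 0 -25;20 -12 -3 0 0 -34;24 -13 -3 0 0 -42;26 -13 -3 0 0 -51;28 -13 -3 0 0 -60;30 -13 -3 0 0 -68;30 -13 -3 0 0 -68;30 -13 -3 0 0 -68"

```text
t: 23.15
ee_pos: [0.4673, -0.0255, 0.2077]
tcp_rot: [0.496, 3.102, -0.0]
ft_force: [0.3, 0.8, 0.2]
finger_gap: 0.085
finger_force: 0.0
```

```bash
python3 -c "
from h import *
to((.4804,.057,.12,90))
f=env.grab_frame('top');crop(f,150,160,480,350,2.4,'q1')
"
```

```text
t 23.1 tcp [ 0.4673 -0.0255  0.2077] yaw 71.83 F [0.3 0.8 0.2] gap 0.085 ff 0.0
[1.34 8.25 8.77] [ -0.02   0.03 -18.17] | 121
```

View pics/q1.png

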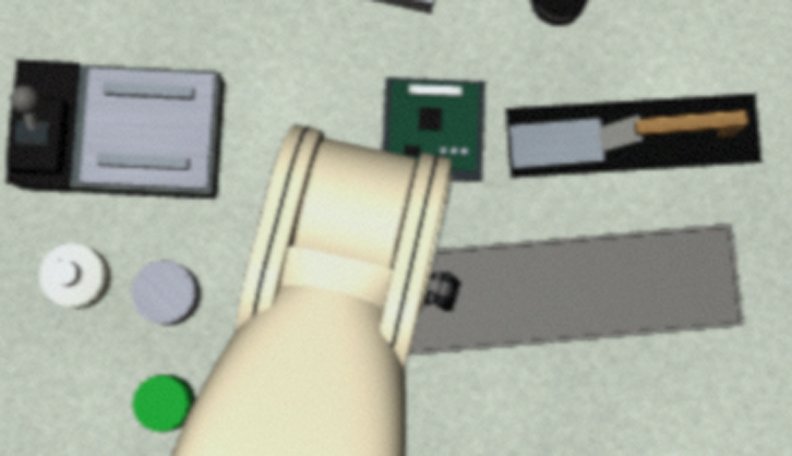

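Spatula is back on the mat as before, and the board is on the rack. Next, a check by image difference that the containers haven't moved.

```bash
cat >> h.py <<'E'
def moved(name):
    f=env.grab_frame(name);a=cv2.imread(f"pics/{name}0.png")[:,:,::-1].astype(int)
    for n,p in dict(jar=(.4804,.057),bottle=(.481,.2575),can=(.4643,.1713)).items():
        u,v=px(f,[*p,.025]).astype(int);d=np.abs(a-f["color"].astype(int)).max(2)[v-22:v+22,u-22:u+22];print(name,n,"changed px",(d>40).sum())
E
python3 -c "
from h import *
moved('scene');moved('top')"
```

```text
scene jar changed px 0
scene bottle changed px 79
scene can changed px 27
top jar changed px 541
top bottle changed px 0
top can changed px 0
```

Emit:
jog_arm --steps "1.3 4 0 0 0 -8;1.3 8.2 0 0 0 -16;1.3 8.2 4 0 0 -18.2;1.3 8.2 8.7 0 0 -18.2;1.3 8.2 8.7 0 0 -18.2;1.3 8.2 8.7 0 0 -18.2"

```text
t: 23.9
ee_pos: [0.4804, 0.0557, 0.121]
tcp_rot: [0.0, -3.14, -0.0]
ft_force: [0.3, -0.3, 0.3]
finger_gap: 0.0856
finger_force: 0.0
```

```bash
python3 -c "
from h import *
to((.4804,.057,.032,90),(.4804,.057,.12,94.5),(.4563,-.1015,.12,94.5),(.4563,-.1015,.038,94.5))"
```

```text
t 23.9 tcp [0.4804 0.0557 0.121 ] yaw 90.0 F [ 0.3 -0.3  0.3] gap 0.0856 ff 0.0
[-0.01  0.13  8.9 ] [ 0.  -0.1  0. ] | 89
[ 0.   0.  -8.8] [ 0.   0.  -4.5] | 88
[  3.65 -15.61   0.  ] [0. 0. 0.] | 160
[0.  0.  8.2] [0. 0. 0.] | 82
```

Emit:
jog_arm --steps "0 0.1 4 0 0 0;0 0.1 7 0 0 0;0 0.1 8.5 0 0 0;0 0.1 8.9 0 0 0;0 0.1 8.9 0 0 0"

```text
t: 24.4
ee_pos: [0.4817, 0.0568, 0.033]
tcp_rot: [-0.001, 3.14, -0.0]
ft_force: [0.7, 0.7, 0.4]
finger_gap: 0.0853
finger_force: 0.0
```

Emit:
jog_arm --steps "0 0 0 0 0 0;0 0 0 0 0 0;0 0 0 0 0 0;0 0 0 0 0 0;0 0 0 0 0 0;0 0 0 0 0 0;0 0 0 0 0 0;0 0 0 0 0 0" --fingers -1

```text
t: 25.2
ee_pos: [0.4812, 0.0572, 0.0331]
tcp_rot: [-0.003, 3.139, -0.0]
ft_force: [-1.1, -0.7, 11.4]
finger_gap: 0.0522
finger_force: 61.0
```

Emit:
jog_arm --steps "0 0 -1 0 0 0;0 0 -3 0 0 0;0 0 -6 0 0 0;0 0 -8 0 0 0;0 0 -8 0 0 0;0 0 -8 0 0 0"

```text
t: 25.8
ee_pos: [0.4804, 0.0574, 0.112]
tcp_rot: [-0.003, 3.141, -0.0]
ft_force: [0.4, 0.8, -1.8]
finger_gap: 0.0524
finger_force: 62.9
```

```bash
python3 -c "
from h import *
to((.4563,-.1015,.12,94.5),(.4563,-.1015,.038,94.5))"
```

```text
t 25.8 tcp [0.4804 0.0574 0.112 ] yaw 90.12 F [ 0.4  0.8 -1.8] gap 0.0524 ff 62.9
[  2.44 -15.88  -0.81] [-0.    0.06 -4.38] | 161
[0.  0.  8.2] [0. 0. 0.] | 82
```

Emit:
jog_arm --steps "0.4 -2 -0.8 0 0 -1;0.8 -5 -0.8 0 0 -2;1.3 -8 -0.8 0 0 -3;1.8 -11.5 -0.8 0 0 -4;2.2 -14.5 -0.8 0 0 -4.4;2.4 -15.9 -0.8 0 0 -4.4;2.4 -15.9 -0.8 0 0 -4.4;2.4 -15.9 2 0 0 -4.4;2.4 -15.9 5 0 0 -4.4;2.4 -15.9 5 0 0 -4.4"

```text
t: 26.8
ee_pos: [0.4545, -0.0998, 0.0585]
tcp_rot: [0.124, -3.133, -0.005]
ft_force: [-1.1, 0.5, -1.6]
finger_gap: 0.0526
finger_force: 63.4
```

```bash
python3 -c "
from h import *
to((.4563,-.1015,.037,94.5))"
```

```text
t 26.8 tcp [ 0.4545 -0.0998  0.0585] yaw 94.55 F [-1.1  0.5 -1.6] gap 0.0526 ff 63.4
[-0.18 -0.19  2.15] [ 0.19 -0.33  0.05] | 22
```

Emit:
jog_arm --steps "-0.2 -0.2 0.8 0 0 0;-0.2 -0.2 1.5 0 0 0;-0.2 -0.2 2 0 0 0;-0.2 -0.2 2.2 0 0 0;-0.2 -0.2 2.2 0 0 0;-0.2 -0.2 2.2 0 0 0"

```text
t: 27.4
ee_pos: [0.459, -0.1036, 0.0398]
tcp_rot: [-0.124, 3.139, -0.0]
ft_force: [-0.6, 0.3, -1.8]
finger_gap: 0.0521
finger_force: 63.4
```

Emit:
jog_arm --steps "0 0 0 0 0 0;0 0 0 0 0 0;0 0 0 0 0 0;0 0 0 0 0 0;0 0 0 0 0 0;0 0 0 0 0 0;0 0 -3 0 0 0;0 0 -7 0 0 0;0 0 -12 0 0 0;0 0 -15 0 0 0" --fingers 1

```text
t: 28.4
ee_pos: [0.4593, -0.1037, 0.1929]
tcp_rot: [-0.124, 3.136, -0.002]
ft_force: [0.5, -0.7, -0.5]
finger_gap: 0.0854
finger_force: 0.0
```

```bash
python3 -c "
from h import *
to((.4643,.1713,.19,0),(.4643,.1713,.03,0))
moved('scene')"
```

```text
t 28.4 tcp [ 0.4593 -0.1037  0.1929] yaw 94.51 F [ 0.5 -0.7 -0.5] gap 0.0854 ff 0.0
[-2.66 27.38  0.25] [7.000e-02 1.900e-01 9.451e+01] | 275
[ 0.  0. 16.] [0. 0. 0.] | 160
scene jar changed px 494
scene bottle changed px 81
scene can changed px 28
```

Emit:
jog_arm --steps "-2.7 5 0.2 0 0 8;-2.7 9 0.2 0 0 16;-2.7 13 0.2 0 0 25;-2.7 17 0.2 0 0 33;-2.7 21 0.2 0 0 42;-2.7 25 0.2 0 0 50;-2.7 27.4 0.2 0 0 59;-2.7 27.4 0.2 0 0 67;-2.7 27.4 0.2 0 0 76;-2.7 27.4 0.2 0 0 84"

```text
t: 29.45
ee_pos: [0.4639, 0.1722, 0.1871]
tcp_rot: [-1.925, -2.483, 0.001]
ft_force: [-0.1, -0.5, -0.1]
finger_gap: 0.0855
finger_force: 0.0
```

```bash
cat >> h.py <<'E'
def circ(name,guess,z,r,lo,hi):
    """rectify the plane at height z around guess (1 px = 0.5 mm) and find the centre of a colour blob"""
    f=env.grab_frame(name);g=np.arange(-70,70,.5)/1e3
    X,Y=np.meshgrid(guess[0]+g,guess[1]+g,indexing="ij");P=np.stack([X,Y,0*X+z],-1).reshape(-1,3)
    q=px_all(f,P);im=cv2.remap(f["color"],q[:,0].reshape(X.shape).astype("f4"),q[:,1].reshape(X.shape).astype("f4"),1)
    c=cv2.HoughCircles(cv2.medianBlur(cv2.cvtColor(im,cv2.COLOR_RGB2GRAY),5),cv2.HOUGH_GRADIENT,1,60,param1=60,param2=12,minRadius=int(r*2000)-4,maxRadius=int(r*2000)+5)
    return None if c is None else [(guess[0]+g[0]+v/2e3,guess[1]+g[0]+u/2e3,R_/2e3) for u,v,R_ in c[0][:3]]
def px_all(f,P):
    q=R.from_rotvec(f["rvec"]).apply(P)+f["tvec"];return q[:,:2]/q[:,2:]*f["fx"]+[f["cx"],f["cy"]]
E
python3 -c "
from h import *
to((.4643,.1713,.03,0));moved('scene')
print('jar',circ('top',(.458,-.103),.054,.026,0,0))
print('bottle',circ('top',(.481,.2575),.044,.03,0,0))"
```

```text
t 29.4 tcp [0.4639 0.1722 0.1871] yaw 14.43 F [-0.1 -0.5 -0.1] gap 0.0855 ff 0.0
[-0.09  0.02 15.71] [-0.03  0.   14.43] | 157
scene jar changed px 495
scene bottle changed px 81
scene can changed px 28
jar [(np.float64(0.45775000351667405), np.float64(-0.10324999648332595), np.float32(0.026549999))]
bottle None
```

Emit:
jog_arm --steps "-0.1 0 3 0 0 8;-0.1 0 7 0 0 12;-0.1 0 10 0 0 12;-0.1 0 13 0 0 12;-0.1 0 15 0 0 12;-0.1 0 15.4 0 0 12;-0.1 0 15.4 0 0 12"

```text
t: 30.3
ee_pos: [0.4643, 0.1706, 0.0333]
tcp_rot: [-2.165, -2.276, 0.001]
ft_force: [-0.3, -0.3, 0.2]
finger_gap: 0.0852
finger_force: 0.0
```

Emit:
jog_arm --steps "0 0 0 0 0 0;0 0 0 0 0 0;0 0 0 0 0 0;0 0 0 0 0 0;0 0 0 0 0 0;0 0 0 0 0 0;0 0 0 0 0 0;0 0 0 0 0 0" --fingers -1

```text
t: 31.1
ee_pos: [0.4651, 0.1709, 0.0351]
tcp_rot: [2.166, 2.273, 0.003]
ft_force: [-2.1, 0.3, 7.2]
finger_gap: 0.0584
finger_force: 63.3
```

Emit:
jog_arm --steps "0 0 -1 0 0 0;0 0 -3 0 0 0;0 0 -6 0 0 0;0 0 -9 0 0 0;0 0 -12 0 0 0;0 0 -12 0 0 0"

```text
t: 31.7
ee_pos: [0.4662, 0.1712, 0.1583]
tcp_rot: [2.164, 2.271, 0.01]
ft_force: [0.7, 0.8, -1.5]
finger_gap: 0.0588
finger_force: 64.6
```

```bash
python3 -c "
from h import *
to((.4736,-.3208,.155,94.5))"
```

```text
t 31.7 tcp [0.4662 0.1712 0.1583] yaw 2.75 F [ 0.7  0.8 -1.5] gap 0.0588 ff 64.6
[-49.17  -1.63   0.27] [  0.38   0.3  -91.74] | 492
```

Emit:
jog_arm --steps "-3 -0.1 0 0 0 -8;-7 -0.3 0 0 0 -16;-11.5 -0.5 0 0 0 -25;-16 -0.6 0 0 0 -33;-20.5 -0.8 0 0 0 -42;-25 -1 0 0 0 -50;-30 -1.2 0 0 0 -59;-35 -1.4 0 0 0 -67;-39 -1.5 0 0 0 -76;-43 -1.6 0 0 0 -84"

```text
t: 32.7
ee_pos: [0.4683, -0.2533, 0.1538]
tcp_rot: [0.266, 3.13, 0.0]
ft_force: [0.5, 0.4, -0.7]
finger_gap: 0.0584
finger_force: 64.4
```

```bash
python3 -c "
from h import *
to((.4736,-.3208,.06,94.5))"
```

```text
t 32.7 tcp [ 0.4683 -0.2533  0.1538] yaw 80.29 F [ 0.5  0.4 -0.7] gap 0.0584 ff 64.4
[-1.65 -6.56  9.38] [-0.000e+00  1.000e-02 -1.421e+01] | 116
```

Emit:
jog_arm --steps "-0.8 -2 0 0 0 -4;-1.4 -4.5 0 0 0 -8;-1.5 -6.1 0 0 0 -8;-1.5 -6.1 2 0 0 -8;-1.5 -6.1 5 0 0 -8;-1.5 -6.1 8 0 0 -8;-1.5 -6.1 9 0 0 -8;-1.5 -6.1 9 0 0 -8"

```text
t: 33.5
ee_pos: [0.4723, -0.3135, 0.0626]
tcp_rot: [-0.058, -3.139, -0.003]
ft_force: [-0.1, -0.6, 0.1]
finger_gap: 0.0587
finger_force: 64.7
```

```bash
python3 -c "
from h import *
to((.4736,-.3208,.039,94.5))"
```

```text
t 33.5 tcp [ 0.4723 -0.3135  0.0626] yaw 87.89 F [-0.1 -0.6  0.1] gap 0.0587 ff 64.7
[-0.16 -0.73  2.36] [ 0.11 -0.12 -6.61] | 25
```

Emit:
jog_arm --steps "-0.2 -0.7 0.8 0 0 -4;-0.2 -0.7 1.5 0 0 -6;-0.2 -0.7 2 0 0 -6;-0.2 -0.7 2.4 0 0 -6;-0.2 -0.7 2.4 0 0 -6;-0.2 -0.7 2.4 0 0 -6"

```text
t: 34.1
ee_pos: [0.4749, -0.3214, 0.04]
tcp_rot: [-0.107, 3.139, -0.001]
ft_force: [-0.2, -1.0, -1.5]
finger_gap: 0.0587
finger_force: 64.7
```

Emit:
jog_arm --steps "0 0 0 0 0 0;0 0 0 0 0 0;0 0 0 0 0 0;0 0 0 0 0 0;0 0 0 0 0 0;0 0 0 0 0 0;0 0 -3 0 0 0;0 0 -7 0 0 0;0 0 -12 0 0 0;0 0 -15 0 0 0" --fingers 1

```text
t: 35.1
ee_pos: [0.4752, -0.3218, 0.1931]
tcp_rot: [-0.108, 3.137, -0.004]
ft_force: [0.9, -0.8, -0.7]
finger_gap: 0.0853
finger_force: 0.0
```

```bash
python3 -c "
from h import *
to((.481,.2575,.19,0))
moved('scene');moved('top')
import json
f=env.grab_frame('top');cv2.imwrite('pics/last.png',f['color'][:,:,::-1])"
```

```text
t 35.1 tcp [ 0.4752 -0.3218  0.1931] yaw 93.94 F [ 0.9 -0.8 -0.7] gap 0.0853 ff 0.0
[-4.56 57.75  0.18] [-0.    0.22 93.94] | 579
scene jar changed px 495
scene bottle changed px 98
scene can changed px 305
top jar changed px 469
top bottle changed px 0
top can changed px 82
```

Emit:
jog_arm --steps "-4.6 57.7 0 0 0 0;-4.6 57.7 0 0 0 0;-4.6 57.7 0 0 0 0;-4.6 57.7 0 0 0 0;-4.6 57.7 0 0 0 0;-4.6 57.7 0 0 0 0;-4.6 57.7 0 0 0 0;-4.6 57.7 0 0 0 0;-4.6 57.7 0 0 0 0;-4.6 57.7 0 0 0 0"

```text
t: 36.25
ee_pos: [0.4792, 0.1805, 0.1883]
tcp_rot: [0.108, -3.138, 0.001]
ft_force: [1.3, -0.6, 0.0]
finger_gap: 0.0853
finger_force: 0.0
```

Emit:
jog_arm --steps "0 0 0 0 0 0;0 0 0 0 0 0"

```text
t: 36.45
ee_pos: [0.4793, 0.1797, 0.1881]
tcp_rot: [0.113, -3.137, 0.001]
ft_force: [0.1, -0.8, -0.1]
finger_gap: 0.0853
finger_force: 0.0
```

```bash
python3 -c "
from h import *
to((.481,.2575,.14,92));moved('scene')"
```

```text
t 36.5 tcp [0.4793 0.1797 0.1881] yaw 94.12 F [ 0.1 -0.8 -0.1] gap 0.0853 ff 0.0
[-0.74  7.75  4.81] [-0.03 -0.13  2.12] | 91
scene jar changed px 493
scene bottle changed px 97
scene can changed px 302
```

Emit:
jog_arm --steps "-0.7 4 2 0 0 2;-0.7 7.8 4 0 0 2;-0.7 7.8 4.8 0 0 2;-0.7 7.8 4.8 0 0 2;-0.7 7.8 9 0 0 2;-0.7 7.8 13 0 0 2;-0.7 7.8 15.3 0 0 2;-0.7 7.8 15.3 0 0 2;-0.7 7.8 15.3 0 0 2"

```text
t: 37.4
ee_pos: [0.4826, 0.2557, 0.0375]
tcp_rot: [-0.05, 3.141, -0.0]
ft_force: [-0.5, -0.2, 1.1]
finger_gap: 0.0852
finger_force: 0.0
```

Emit:
jog_arm --steps "0 0 0 0 0 0;0 0 0 0 0 0;0 0 0 0 0 0;0 0 0 0 0 0;0 0 0 0 0 0;0 0 0 0 0 0;0 0 0 0 0 0;0 0 0 0 0 0" --fingers -1

```text
t: 38.2
ee_pos: [0.4829, 0.257, 0.0387]
tcp_rot: [-0.053, 3.137, 0.001]
ft_force: [-0.8, -2.6, 10.0]
finger_gap: 0.0584
finger_force: 62.8
```

Emit:
jog_arm --steps "0 0 -1 0 0 0;0 0 -3 0 0 0;0 0 -6 0 0 0;0 0 -9 0 0 0;0 0 -12 0 0 0;0 0 -12 0 0 0;0 0 -12 0 0 0"

```text
t: 38.9
ee_pos: [0.482, 0.257, 0.1577]
tcp_rot: [-0.053, 3.139, 0.001]
ft_force: [0.2, 1.0, -1.6]
finger_gap: 0.0582
finger_force: 64.5
```

```bash
python3 -c "
from h import *
to((.4649,-.2112,.155,94.5))"
```

```text
t 38.9 tcp [0.482  0.257  0.1577] yaw 91.95 F [ 0.2  1.  -1.6] gap 0.0582 ff 64.5
[  3.3  -46.74   0.24] [ 0.03  0.12 -2.55] | 469
```

Emit:
jog_arm --steps "0.2 -3 0 0 0 0;0.5 -7 0 0 0 -0.5;0.9 -12 0 0 0 -1;1.2 -17 0 0 0 -1;1.6 -22 0 0 0 -1.5;1.9 -27 0 0 0 -1.5;2.3 -32 0 0 0 -2;2.6 -37 0 0 0 -2;2.9 -41 0 0 0 -2.5;3.2 -44 0 0 0 -2.5"

```text
t: 39.9
ee_pos: [0.4637, -0.1862, 0.1555]
tcp_rot: [0.119, -3.138, -0.001]
ft_force: [0.0, 0.9, -1.5]
finger_gap: 0.0584
finger_force: 64.7
```

Emit:
jog_arm --steps "0.1 -1.5 0 0 0 0;0.1 -2.5 0 0 0 0;0.1 -2.7 2 0 0 0;0.1 -2.7 5 0 0 0;0.1 -2.7 8 0 0 0;0.1 -2.7 9 0 0 0;0.1 -2.7 9 0 0 0;0.1 -2.7 9 0 0 0"

```text
t: 40.7
ee_pos: [0.4664, -0.2107, 0.0674]
tcp_rot: [-0.123, 3.139, -0.001]
ft_force: [0.8, -0.2, -0.6]
finger_gap: 0.0582
finger_force: 64.7
```

```bash
python3 -c "
from h import *
to((.4649,-.2112,.0435,94.5))"
```

```text
t 40.7 tcp [ 0.4664 -0.2107  0.0674] yaw 94.48 F [ 0.8 -0.2 -0.6] gap 0.0582 ff 64.7
[ 0.15 -0.04  2.39] [-0.02  0.04 -0.02] | 24
```

Emit:
jog_arm --steps "0.1 0 0.8 0 0 0;0.1 0 1.5 0 0 0;0.1 0 2 0 0 0;0.1 0 2.4 0 0 0;0.1 0 2.4 0 0 0;0.1 0 2.4 0 0 0"

```text
t: 41.3
ee_pos: [0.4646, -0.211, 0.0428]
tcp_rot: [0.121, -3.139, 0.0]
ft_force: [-2.6, 1.3, 4.6]
finger_gap: 0.058
finger_force: 65.0
```

Emit:
jog_arm --steps "0 0 0 0 0 0;0 0 0 0 0 0;0 0 0 0 0 0;0 0 0 0 0 0;0 0 0 0 0 0;0 0 0 0 0 0;0 0 -3 0 0 0;0 0 -7 0 0 0;0 0 -12 0 0 0;0 0 -17 0 0 0" --fingers 1

```text
t: 42.3
ee_pos: [0.4643, -0.2107, 0.2142]
tcp_rot: [0.122, -3.139, -0.001]
ft_force: [0.4, 0.1, -0.5]
finger_gap: 0.0853
finger_force: 0.0
```

Emit:
jog_arm --steps "0 5 0 0 0 0;0 10 0 0 0 0;0 15 0 0 0 0;0 20 0 0 0 0;0 25 0 0 0 0;0 30 0 0 0 0;0 35 0 0 0 0;0 40 0 0 0 0;0 42 0 0 0 0;0 42 0 0 0 0"

```text
t: 43.3
ee_pos: [0.4317, 0.2103, 0.2124]
tcp_rot: [0.128, -3.139, -0.001]
ft_force: [-0.4, -0.8, 0.3]
finger_gap: 0.0851
finger_force: 0.0
```

```bash
python3 -c "
from h import *
to()
f=env.grab_frame('top');g=env.grab_frame('scene')
c=[cv2.resize(f['color'][160:320,150:480],(792,384),interpolation=2),np.pad(cv2.resize(g['color'][200:300,170:490],(680,212),interpolation=2),((0,0),(0,112),(0,0)))]
cv2.imwrite('pics/end.png',np.clip(np.vstack(c)*1.5,0,255).astype('uint8')[:,:,::-1])
print('jar',circ('top',(.458,-.103),.054,.026,0,0),'can',circ('top',(.474,-.321),.05,.03,0,0),'bottle',circ('top',(.465,-.211),.048,.03,0,0))"
```

```text
t 43.3 tcp [0.4317 0.2103 0.2124] yaw 94.67 F [-0.4 -0.8  0.3] gap 0.0851 ff 0.0
jar [(np.float64(0.4587499980926514), np.float64(-0.1037499974966049), np.float32(0.025950002))] can [(np.float64(0.473750003516674), np.float64(-0.32025000190734865), np.float32(0.028549999))] bottle [(np.float64(0.4642500025033951), np.float64(-0.21075000292062762), np.float32(0.030299999))]
```

View pics/end.png

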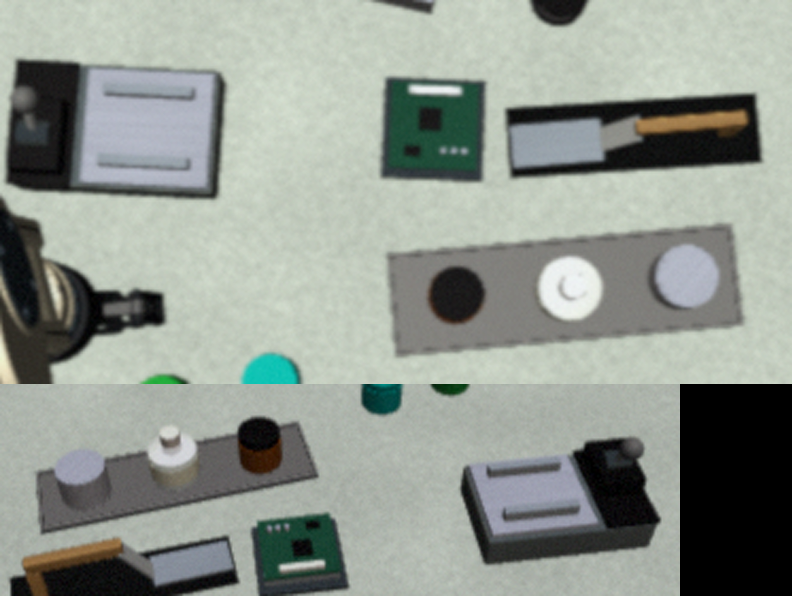

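Final view: jar (456,294), bottle (570,288) and can (686,276) stand upright in the tray. The board is centred on the rack, the spatula is on its mat, the lever is on the far side, and there is no tub. Handing in.

```bash
python3 -c "
from plant import env
print(env.hand_in())"
```

```text
the job is handed in; nothing more can be done
None
```

The job is handed in: the preheater was switched off first, the board is flat and centred on the rack to under 1 mm, the spatula is back on its mat, and the jar, bottle and can stand upright in the tray (no tub was out).

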